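# Switch on three bench stirrers in order by pressing their keys

## Task

Start the three stirrers that carry a vial: press in the yellow key, then the blue key, then the green key, each lightly from above with the fingertips until it is fully in (it stays in by itself). Leave the empty stirrer with the red key off. Do not grip, lift or push the stirrers about, leave the vials standing where they are and the timer and the marker alone, and finish clear of everything.

Things in the scene. Friction and masses are not known exactly. Their poses are not given: they have to be found in the camera images.
- stirrer_yellow: White bench stirrer, 110 (x) x 64 (y) mm, loose, 0.7 kg, with yellow band, key and plate rim. A vial stands on its plate, 55 mm behind the key, its top at z = 90 mm. Origin: centre of its underside; x points from key end to plate end. Plate 58 mm across, top z = 30 mm, at x = +20 mm; raised control head (40 mm long, top z = 52 mm) and key at x = -35 mm.
- key_yellow_top (a point): Centre of the top face of the yellow round key, 30 mm across, pressed straight down; 61 mm above the worktop when out and 55 mm when fully in (3 mm proud of the head). It has no spring: it slides against about 2.5 N of friction and stays where it is left; 5 to 6 N is ample.
- key_yellow (a joint): Travel of the yellow key in m: 0 = out (off), 0.006 = fully in (on, against its stop).
- stirrer_blue: White bench stirrer, 110 (x) x 64 (y) mm, loose, 0.7 kg, with blue band, key and plate rim. A vial stands on its plate, 55 mm behind the key, its top at z = 90 mm. Origin: centre of its underside; x points from key end to plate end. Plate 58 mm across, top z = 30 mm, at x = +20 mm; raised control head (40 mm long, top z = 52 mm) and key at x = -35 mm.
- key_blue_top (a point): Centre of the top face of the blue round key, 30 mm across, pressed straight down; 61 mm above the worktop when out and 55 mm when fully in (3 mm proud of the head). It has no spring: it slides against about 2.5 N of friction and stays where it is left; 5 to 6 N is ample.
- key_blue (a joint): Travel of the blue key in m: 0 = out (off), 0.006 = fully in (on, against its stop).
- stirrer_green: White bench stirrer, 110 (x) x 64 (y) mm, loose, 0.7 kg, with green band, key and plate rim. A vial stands on its plate, 55 mm behind the key, its top at z = 90 mm. Origin: centre of its underside; x points from key end to plate end. Plate 58 mm across, top z = 30 mm, at x = +20 mm; raised control head (40 mm long, top z = 52 mm) and key at x = -35 mm.
- key_green_top (a point): Centre of the top face of the green round key, 30 mm across, pressed straight down; 61 mm above the worktop when out and 55 mm when fully in (3 mm proud of the head). It has no spring: it slides against about 2.5 N of friction and stays where it is left; 5 to 6 N is ample.
- key_green (a joint): Travel of the green key in m: 0 = out (off), 0.006 = fully in (on, against its stop).
- stirrer_red: White bench stirrer, 110 (x) x 64 (y) mm, loose, 0.7 kg, with red band, key and plate rim. Its plate is empty. Origin: centre of its underside; x points from key end to plate end. Plate 58 mm across, top z = 30 mm, at x = +20 mm; raised control head (40 mm long, top z = 52 mm) and key at x = -35 mm.
- key_red_top (a point): Centre of the top face of the red round key, 30 mm across, pressed straight down; 61 mm above the worktop when out and 55 mm when fully in (3 mm proud of the head). It has no spring: it slides against about 2.5 N of friction and stays where it is left; 5 to 6 N is ample.
- key_red (a joint): Travel of the red key in m: 0 = out (off), 0.006 = fully in (on, against its stop).
- vial_yellow: Glass vial with straw-coloured contents and a black cap on the yellow stirrer's plate, 27 mm wide, 60 mm tall, 30 g; origin: centre of its underside.
- plate_yellow (a point): Centre of the top of the yellow stirrer's plate, where its vial stands.
- vial_blue: Glass vial with pale blue contents and a black cap on the blue stirrer's plate, 27 mm wide, 60 mm tall, 30 g; origin: centre of its underside.
- plate_blue (a point): Centre of the top of the blue stirrer's plate, where its vial stands.
- vial_green: Glass vial with pink contents and a black cap on the green stirrer's plate, 27 mm wide, 60 mm tall, 30 g; origin: centre of its underside.
- plate_green (a point): Centre of the top of the green stirrer's plate, where its vial stands.
- lab_timer: Bystander: small white digital timer, 60 x 66 x 18 mm, loose near the front edge; origin: centre of its underside.
- marker: Bystander: red marker pen, 15 x 135 x 17 mm, lying loose to the right of the clear-lidded tip box; origin: centre of its underside.

How it is judged:
On the way, in this order (a step that is already met when the one before it is completed fails the run):
1. the yellow key is in (at least 4.5 of its 6 mm) (value of joint key_yellow above 0.0045 m), for 0.1 s.
2. the blue key is in (at least 4.5 of its 6 mm) (value of joint key_blue above 0.0045 m), for 0.1 s.
3. the green key is in (at least 4.5 of its 6 mm) (value of joint key_green above 0.0045 m), for 0.1 s.
At the end, for the whole second after the job is handed in: Yellow, blue and green keys in by at least 4.5 of 6 mm, red key out (under 1.5 mm); every stirrer flat, at rest and within 20 mm of where it stood; each vial upright (0.1 rad), at rest and within 15 mm of its plate's centre; timer and marker within 20 mm of where they were (value of joint each of key_yellow, key_blue, key_green above 0.0045 m and value of joint key_red below 0.0015 m and distance of each of stirrer_yellow, stirrer_blue, stirrer_green, stirrer_red, lab_timer, marker from where it was at the start of the episode below 0.02 m and angle between each of stirrer_yellow, stirrer_blue, stirrer_green, stirrer_red's own z axis and vertical below 0.05 rad and linear speed of each of stirrer_yellow, stirrer_blue, stirrer_green, stirrer_red, vial_yellow, vial_blue, vial_green below 0.02 m/s and horizontal distance between vial_yellow and plate_yellow below 0.015 m and angle between each of vial_yellow, vial_blue, vial_green's own z axis and vertical below 0.1 rad and horizontal distance between vial_blue and plate_blue below 0.015 m and horizontal distance between vial_green and plate_green below 0.015 m); the robot touches nothing.
It fails at once if the blue key goes in before the yellow one, or the green key before the blue one, or the red key is pressed (value of joint key_red above 0.0015 m or (value of joint key_blue above 0.0045 m and value of joint key_yellow below 0.0045 m) or (value of joint key_green above 0.0045 m and value of joint key_blue below 0.0045 m)).
It fails at once if a stirrer is pressed or pushed with more than 20 N (contact force between any of the fingers, the arm and stirrer_yellow above 20 N or contact force between any of the fingers, the arm and stirrer_blue above 20 N or contact force between any of the fingers, the arm and stirrer_green above 20 N or contact force between any of the fingers, the arm and stirrer_red above 20 N).
It fails at once if a stirrer is lifted, tipped or pushed more than 20 mm (height (world z) of any of stirrer_yellow, stirrer_blue, stirrer_green, stirrer_red above 0.006 m or distance of any of stirrer_yellow, stirrer_blue, stirrer_green, stirrer_red from where it was at the start of the episode above 0.02 m or angle between any of stirrer_yellow, stirrer_blue, stirrer_green, stirrer_red's own z axis and vertical above 0.1 rad).
It fails at once if a vial is lifted, tipped or pushed off its place (height (world z) of any of vial_yellow, vial_blue, vial_green above 0.038 m or angle between any of vial_yellow, vial_blue, vial_green's own z axis and vertical above 0.3 rad or horizontal distance between vial_yellow and plate_yellow above 0.015 m or horizontal distance between vial_blue and plate_blue above 0.015 m or horizontal distance between vial_green and plate_green above 0.015 m).
It fails at once if the timer or the marker is moved by more than 20 mm (distance of any of lab_timer, marker from where it was at the start of the episode above 0.02 m).
It also fails if it takes over 48 s, if anything falls off the work surface, if the arm or the gripper's body presses on something with over 40 N, if the wrist force passes 120 N, or if a joint passes its speed limit or range.

## Robot

A 6-joint arm with a two-finger parallel gripper is mounted at the origin on a cart in front of the work surface, level with it; the furniture and walls round the work are solid. World frame = base frame: x ahead of the robot, y to its left, z up, the work surface at z = 0. Lengths are in m, angles in rad, forces in N, time in s.
With the tool pointing down it reaches from about 0.325 to 0.775 m from the base axis. Payload 9.3 kg.
Tool frame: the origin (TCP) lies midway between the tips of the shut fingers; the grasp point (between the pads) lies 19 mm behind it; x points along the fingers, z is the direction in which the jaws open and shut, and the axes are right-handed (so a half turn about x gives the same grasp; the last joint's range is limited). The gripper opens to 85 mm and grips with 20 to 120 N. Pads are 22 mm wide; open, the fingers measure 114 mm over their backs; the gripper's body (76 mm by 85 mm) begins 54 mm behind the grasp point. The pads swing forward as they close: fully open they stand 13 mm farther back than shut.
Start: joints at [-1.27, 0.259, 0.021, 1.334, 0, 1.418], TCP at [0.241, -0.494, 0.231] pointing down, gripper open.
Joint ranges: [-3.04, 3.04], [-0.91, 1.82], [-1.04, 1.36], [-1.92, 1.95], [-1.52, 1.45], [-3.14, 3.14]. Speed limits (rad/s): [2.22, 2.22, 2.79, 3.14, 3.14, 3.14].

## Interface

Orientations are given as a 3x3 rotation matrix whose columns are the frame's x, y, z axes.
In Python, from rig import ctrl, read_camera, camera_params gives the robot as it stands.
- The arm moves only by the tool play_rows, never from a script. Its argument "steps" is a list of rows, each a list of 7 numbers: the opening, from 0 (shut) to 1 (fully open), then the shift along the tool's x, y, z in cm, then the turn, a rotation vector about the tool's x, y, z in rad. In form: [[grip, tx, ty, tz, rx, ry, rz], ...]. A call has 1 to 20 rows; each row is the pose to reach, as a shift and turn from the pose measured when the call began, along the tool's axes at that moment; what a row does not reach only later rows make up. A row lasts 1/10 s, in which the tool goes at most 50 mm and 8.59 degrees, less where a joint would pass 70% of its speed; a pose out of reach is approached as far as the arm can. A call with a gripper value outside its range is refused whole. The fingers move at their own pace and stop on an object; the grip force is fixed at half the most. Time passes only in rows, so rows that repeat a pose let the fingers close. It gives the time, the measured TCP pose, the force and the opening at its end, in the units of the state.
- ctrl.sense(): the state, without advancing time (a new reading comes with each control period).
- read_camera(name): name is "scene" or "side" or "wrist"; returns the picture (400x640x3 uint8, red, green, blue); there is no depth.
- camera_params(name): a dict with "fx", "fy", "cx", "cy" (pixels), "world_from_camera" (4x4, takes a point from camera to world coordinates). Camera axes: x right, y up, looking along -z (the intrinsics and any distortion apply to the point x, -y, -z); pixel columns grow to the right and rows downward; lengths in m; the calibration is good to about 2 mm. A picture is of the moment at which its call begins: read the wrist's pose just before it. camera_params takes no time and is no camera call; for the wrist camera it gives the pose at the moment of the call.
- ctrl.finish_job(): hands the job in, once; it reports no verdict.
The state is a dict: "time": time; "qpos": joint angles; "qvel": joint speeds; "effort": joint torques, N m; "eef_pos": TCP position; "eef_rot": TCP orientation; "ft_force": force on the tool from outside, world axes, zero at the start; "moment": the same for the moment, N m; "gripper_width": opening from 0.0 (shut) to 1.0 (fully open).
Only numpy, scipy, OpenCV 4.12 (cv2) and the standard library are available. Lean on these libraries where they do the work, as an engineer would, in place of code of your own. Each camera call takes 0.05 s, during which the arm holds its last target. There are 200 camera calls.

## Working session

There is one attempt and no reset: what is moved stays moved. The work goes in short steps, Python scripts to look and compute and a tool call to move; the robot and the scene stay as the last step left them, time stands still between calls to the robot, and variables do not carry over. Pictures are saved under pics/ and viewed, on a budget of 10 in all, crops included, one or two more only if the job needs it, and the job is handed in when it is done.

Besides the shell and the picture viewer there is one more tool, called after "Request:" as name([rows], argument=value, ...), one row to a line, values as JSON. play_rows: Moves the arm, as the interface text tells. Its arguments: {"type":"object","properties":{"steps":{"type":"array","items":{"type":"array","items":{"type":"number"}}}},"required":["steps"]}

```bash
mkdir -p pics; cat > h.py <<'E'
import numpy as np, cv2
from rig import ctrl, read_camera, camera_params
def ray(p,u,v):
    T=np.array(p["world_from_camera"]); d=np.array([(u-p["cx"])/p["fx"],-(v-p["cy"])/p["fy"],-1.])
    return T[:3,3],T[:3,:3]@d
def onplane(p,u,v,z):
    o,d=ray(p,u,v); return o+d*(z-o[2])/d[2]
E
python3 - <<'E'
from h import *
s=ctrl.sense();print({k:np.round(v,3).tolist() for k,v in s.items()})
for n in("scene","side"):
    p=camera_params(n);print({k:np.round(v,3).tolist() if not isinstance(v,str) else v for k,v in p.items()})
    im=read_camera(n);np.save(f"pics/{n}0.npy",im);cv2.imwrite(f"pics/{n}0.png",im[:,:,::-1])
E
```

```text
{'time': 0.0, 'qpos': [-1.27, 0.259, 0.021, 1.334, -0.0, 1.418], 'qvel': [-0.001, -0.0, -0.002, 0.0, -0.001, 0.001], 'effort': [0.0, -55.564, 34.452, 0.013, -0.0, -0.0], 'eef_pos': [0.241, -0.494, 0.231], 'eef_rot': [[-0.0, 0.899, 0.438], [0.001, 0.438, -0.899], [-1.0, 0.0, -0.001]], 'ft_force': [-0.51, 0.118, 0.129], 'moment': [-0.033, -0.008, 0.023], 'gripper_width': 1.001}
{'fx': 377.919, 'fy': 377.919, 'cx': 314.355, 'cy': 199.16, 'world_from_camera': [[-0.909, 0.18, -0.377, 0.167], [-0.417, -0.365, 0.832, 0.643], [0.012, 0.913, 0.407, 0.454], [0.0, 0.0, 0.0, 1.0]]}
{'fx': 415.211, 'fy': 415.211, 'cx': 315.564, 'cy': 204.078, 'world_from_camera': [[1.0, -0.017, -0.003, 0.504], [0.008, 0.593, -0.805, -0.843], [0.016, 0.805, 0.593, 0.588], [0.0, 0.0, 0.0, 1.0]]}
```

View pics/scene0.png

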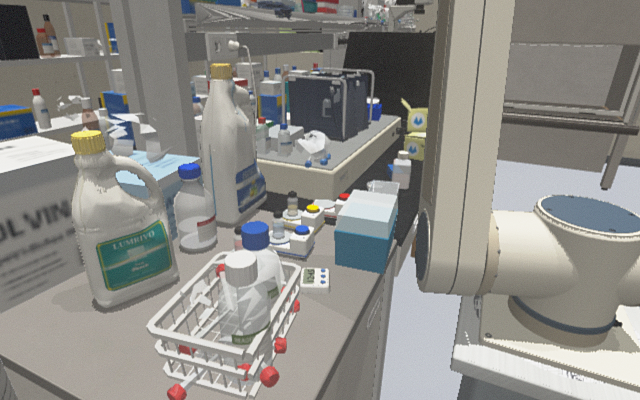

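View pics/side0.png

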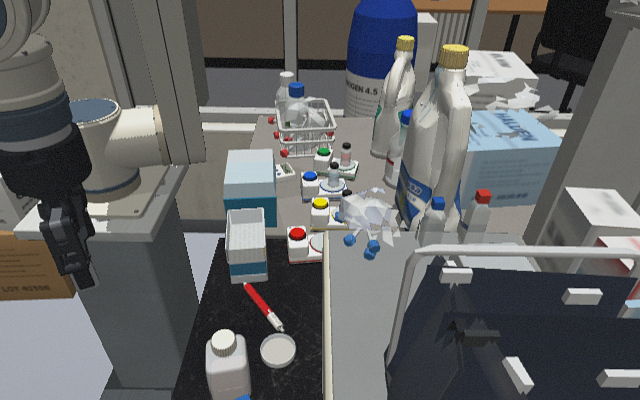

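The side view shows all four keys: green at about (323,152), blue (310,177), yellow (320,202) and red (297,232). In the scene view, yellow is at about (313,209) and blue at (302,231). I'll measure the keys and the nearby obstacles next.

```bash
python3 - <<'E'
from h import *
R={'yellow':(22,35),'blue':(105,125),'green':(45,85),'red':(0,6)}
def blobs(n,box,lim):
    im=np.load(f"pics/{n}0.npy");p=camera_params(n);hsv=cv2.cvtColor(im,cv2.COLOR_RGB2HSV)
    x0,x1,y0,y1=box
    for k,(a,b) in R.items():
        m=cv2.inRange(hsv,(a,130,60),(b,255,255));M=np.zeros_like(m);M[y0:y1,x0:x1]=m[y0:y1,x0:x1]
        c,l,st,ce=cv2.connectedComponentsWithStats(M)
        for i in range(1,c):
            if st[i,4]>lim: print(n,k,st[i],ce[i].round(1),onplane(p,*ce[i],.059).round(4))
blobs("side",(280,350,140,250),25); blobs("scene",(270,360,185,250),15)
p=camera_params("side")
for nm,u,v,z in [("bluebox TL",226,151,.13),("bluebox TR",272,150,.13),("bluebox bl",231,222,0),("bluebox br",275,224,0),("tip bl",231,275,0),("tip br",267,280,0),("greenvialtop",345,146,.09),("bluevialtop",333,168,.09),("yelvialtop",345,193,.09),("redplate",318,243,.03),("bottle base",400,225,0),("bottle base L",373,155,0)]:
    print(nm,onplane(p,u,v,z).round(3))
im=np.load("pics/side0.npy")[120:290,200:460];cv2.imwrite("pics/c.png",cv2.resize(im,None,fx=3,fy=3,interpolation=2)[:,:,::-1])
E
```

```text
side yellow [313 198  14  11 119] [319.8 203.2] [ 0.5158 -0.1219  0.059 ]
side blue [304 172  12   9  87] [309.5 175.6] [ 0.4914 -0.0121  0.059 ]
side blue [335 212   7  11  30] [337.2 217.1] [ 0.5516 -0.1695  0.059 ]
side blue [344 235   6  11  50] [347. 240.] [ 0.5681 -0.2403  0.059 ]
side green [318 148  11   7  61] [323.3 151. ] [0.5249 0.1077 0.059 ]
side red [280 149   8   8  42] [283.8 152.8] [0.4233 0.0947 0.059 ]
side red [290 228  15  12 139] [296.9 233.1] [ 0.4709 -0.2225  0.059 ]
scene yellow [306 204  12   8  74] [311.9 207.9] [ 0.5168 -0.115   0.059 ]
scene blue [296 225  12   9  71] [301.4 228.5] [ 0.4928 -0.0095  0.059 ]
scene red [339 193  10   7  49] [343.8 195.5] [ 0.4736 -0.2211  0.059 ]
bluebox TL [ 0.305 -0.028  0.13 ]
bluebox TR [ 0.407 -0.02   0.13 ]
bluebox bl [ 0.318 -0.119  0.   ]
bluebox br [ 0.417 -0.123  0.   ]
tip bl [ 0.346 -0.281  0.   ]
tip br [ 0.416 -0.292  0.   ]
greenvialtop [0.578 0.079 0.09 ]
bluevialtop [ 0.545 -0.027  0.09 ]
yelvialtop [ 0.568 -0.126  0.09 ]
redplate [ 0.513 -0.218  0.03 ]
bottle base [ 0.697 -0.119  0.   ]
bottle base L [0.669 0.196 0.   ]
```

View pics/c.png

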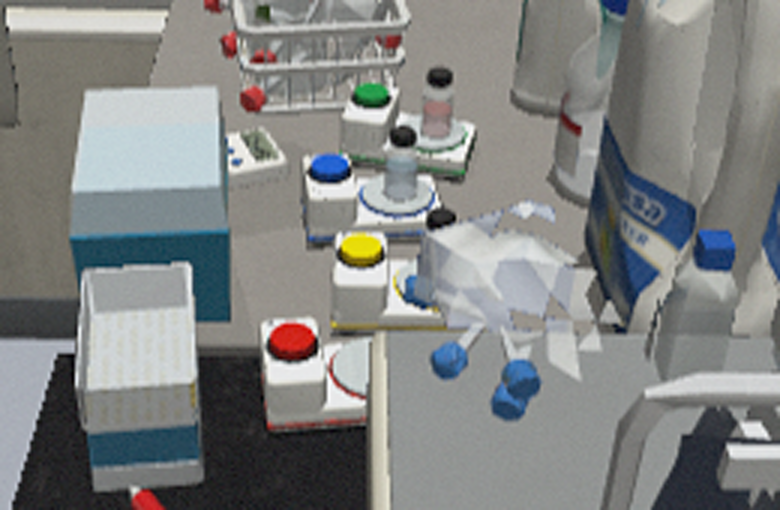

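```bash
python3 - <<'E'
from h import *
im=np.load("pics/scene0.npy")[90:290,210:420];cv2.imwrite("pics/d.png",cv2.resize(im,None,fx=3,fy=3,interpolation=2)[:,:,::-1])
p=camera_params("side")
for z in (0,.05,.1,.15,.2): print(z,onplane(p,326,235,z).round(3))
E
```

```text
0 [ 0.531 -0.158  0.   ]
0.05 [ 0.528 -0.216  0.05 ]
0.1 [ 0.526 -0.274  0.1  ]
0.15 [ 0.524 -0.333  0.15 ]
0.2 [ 0.521 -0.391  0.2  ]
```

View pics/d.png

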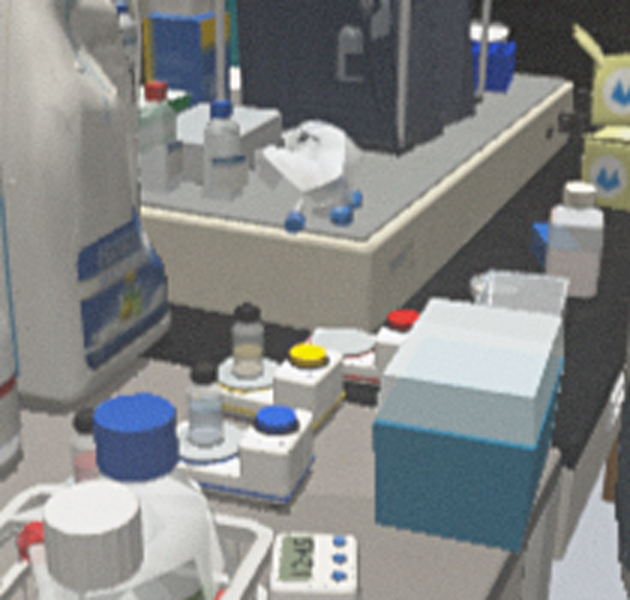

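```bash
python3 - <<'E'
from h import *
P,Q=camera_params("side"),camera_params("scene")
def tri(a,b):
    o1,d1=ray(P,*a);o2,d2=ray(Q,*b);t=np.linalg.lstsq(np.c_[d1,-d2],o2-o1,rcond=None)[0]
    A,B=o1+d1*t[0],o2+d2*t[1];return ((A+B)/2).round(3),np.linalg.norm(A-B).round(3)
for n,a,b in [("slab",(326,234),(332,171)),("bluecap",(296,86),(255,228)),("whitecap",(287,74),(241,258)),("yellow",(319.8,202),(312,207)),("blue",(309.5,175),(301.5,228)),("greenvial",(346,145),(238,231)),("boxR",(273,151),(353,190)),("tall jug cap",(404,43),(220,70))]: print(n,*tri(a,b))
s=ctrl.sense();R=np.array(s["eef_rot"]);print("move",(R.T@(np.array([.516,-.118,.16])-s["eef_pos"])*100).round(1))
E
```

```text
slab [ 0.528 -0.272  0.102] 0.004
bluecap [0.45  0.229 0.186] 0.001
whitecap [0.421 0.309 0.189] 0.002
yellow [ 0.517 -0.118  0.06 ] 0.002
blue [ 0.492 -0.01   0.06 ] 0.002
greenvial [0.582 0.097 0.084] 0.001
boxR [ 0.406 -0.062  0.149] 0.016
tall jug cap [ 0.674 -0.012  0.373] 0.015
move [  7.1  41.2 -21.7]
```

Request:
play_rows([
  [0,0,10,-5.3,0.1,0,0],
  [0,0,14,-7.4,0.2,0,0],
  [0,0,18,-9.5,0.3,0,0],
  [0,0,23,-12.1,0.4,0,0],
  [0,1,27,-14.2,0.45,0,0],
  [0,2,32,-16.9,0.45,0,0],
  [0,3,36.5,-19.2,0.45,0,0],
  [0,4,41.2,-21.7,0.45,0,0],
  [0,4,41.2,-21.7,0.45,0,0],
  [0,4,41.2,-21.7,0.45,0,0],
  [0,4,41.2,-21.7,0.45,0,0],
  [0,4,41.2,-21.7,0.45,0,0],
  [0,4,41.2,-21.7,0.45,0,0],
])

```text
time: 1.4
eef_pos: [0.5157, -0.1192, 0.1912]
eef_rot: [[-0.001, 1.0, 0.003], [0.001, 0.003, -1.0], [-1.0, -0.001, -0.001]]
ft_force: [-0.3, 0.3, -0.2]
gripper_width: -0.001
```

```bash
cat > look.py <<'E'
import sys
from h import *
tag=sys.argv[1]; R={'yellow':(22,35),'blue':(105,125),'green':(45,85),'red':(0,6)}
s=ctrl.sense();print(round(s["time"],2),s["eef_pos"].round(4) if hasattr(s["eef_pos"],"round") else s["eef_pos"],np.round(s["ft_force"],2),s["gripper_width"]);print(np.round(s["eef_rot"],3).tolist())
p=camera_params("wrist");im=read_camera("wrist");cv2.imwrite(f"pics/w{tag}.png",im[:,:,::-1])
hsv=cv2.cvtColor(im,cv2.COLOR_RGB2HSV)
for k,(a,b) in R.items():
    m=cv2.inRange(hsv,(a,130,60),(b,255,255));c,l,st,ce=cv2.connectedComponentsWithStats(m)
    for i in range(1,c):
        if st[i,4]>250: print(k,st[i],ce[i].round(),[onplane(p,*ce[i],z).round(4)[:2] for z in(.055,.061)])
E
python3 look.py 1
```

```text
1.4 [ 0.5157 -0.1192  0.1912] [-0.27  0.31 -0.15] -0.001321783797169443
[[-0.001, 1.0, 0.003], [0.001, 0.003, -1.0], [-1.0, -0.001, -0.001]]
yellow [310 169  35  34 934] [327. 186.] [array([ 0.5165, -0.1189]), array([ 0.5181, -0.1189])]
blue [495  92  37  34 901] [513. 109.] [array([ 0.583 , -0.2732]), array([ 0.5832, -0.2699])]
blue [530 151  35  30 726] [547. 166.] [array([ 0.5347, -0.3107]), array([ 0.5359, -0.3066])]
blue [189 196  35  32 867] [206. 212.] [array([ 0.4918, -0.0087]), array([ 0.4939, -0.0111])]
green [ 47 159  34  33 878] [ 64. 175.] [array([0.5256, 0.1128]), array([0.527 , 0.1078])]
red [422 218  33  32 834] [438. 234.] [array([ 0.4707, -0.2223]), array([ 0.4733, -0.2201])]
red [ 46 253  28  21 380] [ 60. 263.] [array([0.4393, 0.1367]), array([0.4425, 0.1312])]
red [  4 257  24  23 331] [ 15. 267.] [array([0.4351, 0.1801]), array([0.4385, 0.1736])]
red [501 259  44  32 366] [522. 275.] [array([ 0.4273, -0.3084]), array([ 0.4308, -0.3044])]
```

View pics/w1.png

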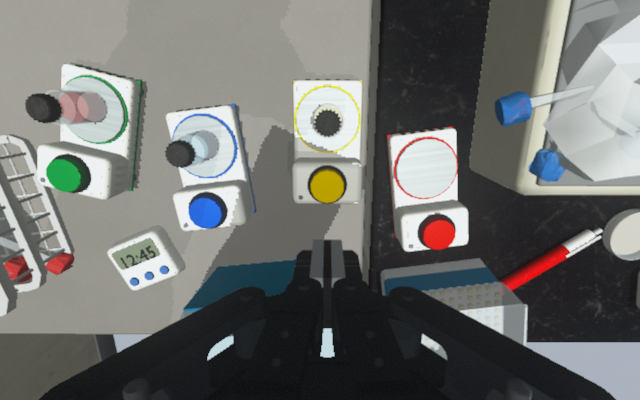

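The wrist view shows yellow at (327,186), blue at (206,212) and green at (64,175), and the path down to yellow is clear. I'll descend to just above the yellow key.

Request:
play_rows([
  [0,4,0.2,0,0,0,0],
  [0,8,0.2,0,0,0,0],
  [0,11,0.2,0,0,0,0],
  [0,12.5,0.2,0,0,0,0],
  [0,12.7,0.2,0,0,0,0],
  [0,12.7,0.2,0,0,0,0],
])

```text
time: 2.05
eef_pos: [0.5176, -0.1201, 0.0647]
eef_rot: [[-0.0, 1.0, 0.001], [0.001, 0.001, -1.0], [-1.0, -0.0, -0.001]]
ft_force: [-0.5, 0.4, 0.5]
gripper_width: -0.003
```

Request:
play_rows([
  [0,0.15,0,0,0,0,0],
  [0,0.3,0,0,0,0,0],
  [0,0.4,0,0,0,0,0],
  [0,0.5,0,0,0,0,0],
  [0,0.6,0,0,0,0,0],
  [0,0.7,0,0,0,0,0],
  [0,0.7,0,0,0,0,0],
])

```text
time: 2.75
eef_pos: [0.5178, -0.1202, 0.0577]
eef_rot: [[0.0, 1.0, 0.001], [0.001, 0.001, -1.0], [-1.0, 0.0, -0.001]]
ft_force: [0.5, -1.3, 2.0]
gripper_width: 0.002
```

Request:
play_rows([
  [0,0.1,0,0,0,0,0],
  [0,0.15,0,0,0,0,0],
  [0,0.2,0,0,0,0,0],
  [0,0.25,0,0,0,0,0],
  [0,0.25,0,0,0,0,0],
])

```text
time: 3.25
eef_pos: [0.5178, -0.1202, 0.0551]
eef_rot: [[0.0, 1.0, 0.001], [0.001, 0.001, -1.0], [-1.0, 0.0, -0.001]]
ft_force: [0.3, -0.4, 0.5]
gripper_width: -0.0
```

Request:
play_rows([
  [0,0.03,0,0,0,0,0],
  [0,0.06,0,0,0,0,0],
])

```text
time: 3.45
eef_pos: [0.5178, -0.1202, 0.055]
eef_rot: [[0.001, 1.0, 0.001], [0.0, 0.001, -1.0], [-1.0, 0.001, -0.0]]
ft_force: [-2.9, -0.1, 12.2]
gripper_width: 0.0
```

Request:
play_rows([
  [0,-2,0,0,0,0,0],
  [0,-5,0,0,0,0,0],
  [0,-6.5,-1,-4,0,0,0],
  [0,-6.5,-2,-8,0,0,0],
  [0,-6.5,-2.4,-10.9,0,0,0],
  [0,-6.5,-2.4,-10.9,0,0,0],
  [0,-6.5,-2.4,-10.9,0,0,0],
])

```text
time: 4.15
eef_pos: [0.4935, -0.0107, 0.12]
eef_rot: [[0.0, 1.0, 0.003], [0.0, 0.003, -1.0], [-1.0, 0.0, -0.0]]
ft_force: [0.0, -0.7, -0.5]
gripper_width: -0.001
```

```bash
python3 look.py 2
```

```text
4.15 [ 0.4935 -0.0107  0.12  ] [ 0.03 -0.72 -0.51] -0.0008100076710557036
[[0.0, 1.0, 0.003], [0.0, 0.003, -1.0], [-1.0, 0.0, -0.0]]
yellow [440  46  76  92 433] [461.  90.] [array([ 0.5737, -0.0924]), array([ 0.5735, -0.09  ])]
yellow [ 469  158   46   44 1594] [491. 180.] [array([ 0.5176, -0.1189]), array([ 0.519 , -0.1158])]
blue [276  85  84  78 258] [326. 109.] [array([ 0.5621, -0.0101]), array([ 0.5623, -0.0101])]
blue [ 304  194   45   44 1541] [326. 216.] [array([ 0.4918, -0.01  ]), array([ 0.494, -0.01 ])]
green [159  32  59  94 316] [201.  79.] [array([0.5794, 0.0656]), array([0.5791, 0.0634])]
green [ 117  144   46   46 1642] [139. 166.] [array([0.5259, 0.1115]), array([0.5271, 0.108 ])]
red [562 117  73  82 362] [581. 151.] [array([ 0.5363, -0.174 ]), array([ 0.5372, -0.1693])]
red [ 606  223   34   44 1145] [625. 245.] [array([ 0.4705, -0.2198]), array([ 0.4733, -0.2137])]
red [101 268  29  27 474] [115. 281.] [array([0.4417, 0.143 ]), array([0.4453, 0.1385])]
red [ 56 274  27  33 465] [ 69. 288.] [array([0.435 , 0.1782]), array([0.4388, 0.1728])]
```

View pics/w2.png

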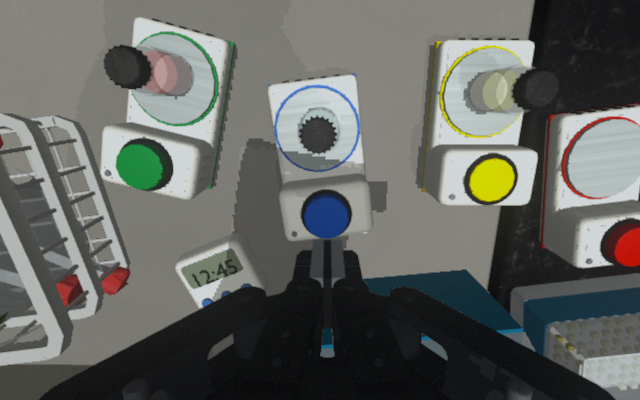

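The wrist view shows the yellow stirrer and vial still in place. The yellow key's ray position fits z = 0.055, so it is in. The blue key is at (326,216), directly below the fingertips.

Request:
play_rows([
  [0,3,0,-0.05,0,0,0],
  [0,5,0,-0.05,0,0,0],
  [0,5.6,0,-0.05,0,0,0],
  [0,5.8,0,-0.05,0,0,0],
  [0,6.0,0,-0.05,0,0,0],
  [0,6.1,0,-0.05,0,0,0],
  [0,6.2,0,-0.05,0,0,0],
  [0,6.3,0,-0.05,0,0,0],
  [0,6.4,0,-0.05,0,0,0],
  [0,6.45,0,-0.05,0,0,0],
  [0,6.5,0,-0.05,0,0,0],
  [0,6.5,0,-0.05,0,0,0],
])

```text
time: 5.4
eef_pos: [0.4941, -0.0108, 0.055]
eef_rot: [[0.001, 1.0, 0.002], [0.0, 0.002, -1.0], [-1.0, 0.001, -0.0]]
ft_force: [2.3, -1.1, 3.2]
gripper_width: -0.002
```

Request:
play_rows([
  [0,0.02,0,0,0,0,0],
  [0,0.04,0,0,0,0,0],
])

```text
time: 5.6
eef_pos: [0.4941, -0.0108, 0.055]
eef_rot: [[0.001, 1.0, 0.002], [0.0, 0.002, -1.0], [-1.0, 0.001, -0.0]]
ft_force: [-1.0, -0.6, 10.2]
gripper_width: 0.001
```

Request:
play_rows([
  [0,-2,0,0,0,0,0],
  [0,-5,0,0,0,0,0],
  [0,-6.5,1,-4,0,0,0],
  [0,-6.5,2.2,-8,0,0,0],
  [0,-6.5,3.3,-11.9,0,0,0],
  [0,-6.5,3.3,-11.9,0,0,0],
  [0,-6.5,3.3,-11.9,0,0,0],
])

```text
time: 6.3
eef_pos: [0.5264, 0.0967, 0.1194]
eef_rot: [[-0.001, 1.0, 0.021], [0.009, 0.021, -1.0], [-1.0, -0.001, -0.009]]
ft_force: [0.7, -0.6, 0.2]
gripper_width: 0.005
```

```bash
python3 look.py 3
```

```text
6.3 [0.5264 0.0967 0.1194] [ 0.67 -0.61  0.2 ] 0.004804891800493054
[[-0.001, 1.0, 0.021], [0.009, 0.021, -1.0], [-1.0, -0.001, -0.009]]
yellow [549  95  41 140 375] [567. 160.] [array([ 0.5665, -0.0556]), array([ 0.5675, -0.0512])]
yellow [587 104  53  85 382] [603. 144.] [array([ 0.577 , -0.0761]), array([ 0.5777, -0.0711])]
yellow [620 214  20  40 609] [631. 235.] [array([ 0.5156, -0.1115]), array([ 0.5181, -0.1054])]
blue [423 137  78  77 306] [446. 162.] [array([0.5634, 0.0212]), array([0.5645, 0.0234])]
blue [ 457  243   43   39 1293] [478. 262.] [array([ 0.4929, -0.01  ]), array([ 0.496 , -0.0069])]
green [ 288  195   45   41 1419] [310. 215.] [array([0.525 , 0.1087]), array([0.5272, 0.1083])]
red [138 189  34  21 537] [155. 199.] [array([0.5344, 0.2129]), array([0.5364, 0.2096])]
```

View pics/w3.png

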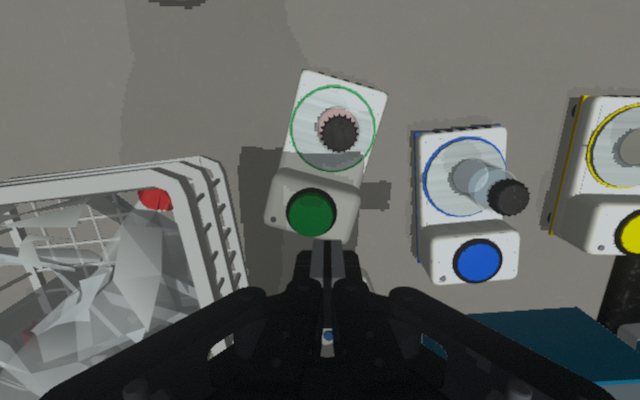

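The wrist view shows green at (310,215), and the tool stopped 12 mm short in y. I'll check why before moving on.

```bash
python3 - <<'E'
from h import *
s=ctrl.sense();print({k:np.round(v,3).tolist() for k,v in s.items()})
im=read_camera("side")[0:260,100:500];cv2.imwrite("pics/s4.png",cv2.resize(im,None,fx=2,fy=2)[:,:,::-1])
E
```

```text
{'time': 6.35, 'qpos': [0.019, 0.291, -0.228, 1.053, 0.009, 3.141], 'qvel': [-0.018, -0.007, -0.005, -0.003, -0.001, -0.002], 'effort': [1.002, -54.907, 31.876, -0.031, 0.087, -0.009], 'eef_pos': [0.526, 0.096, 0.119], 'eef_rot': [[-0.001, 1.0, 0.019], [0.009, 0.019, -1.0], [-1.0, -0.0, -0.009]], 'ft_force': [-0.342, -0.233, 0.044], 'moment': [0.01, 0.031, -0.009], 'gripper_width': -0.001}
```

View pics/s4.png

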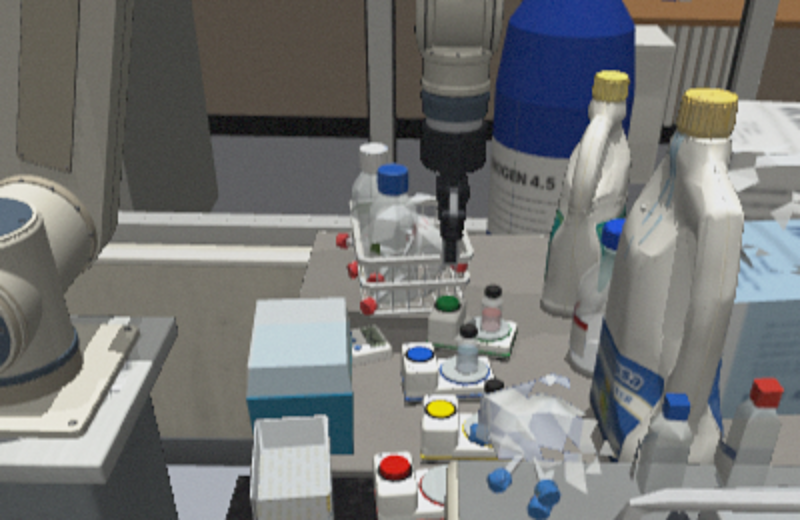

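The arm is clear of everything in the side view. Joint 6 has run to its limit (3.14), so I'll turn the wrist back 0.4 rad and centre over green.

Request:
play_rows([
  [0,0,0,0,-0.12,0,0],
  [0,0,0,0,-0.25,0,0],
  [0,0,0.1,-0.6,-0.4,0,0],
  [0,0,0.1,-1.25,-0.4,0,0],
  [0,0,0.1,-1.25,-0.4,0,0],
])

```text
time: 6.9
eef_pos: [0.5269, 0.1081, 0.1197]
eef_rot: [[-0.001, 0.916, 0.402], [0.009, 0.402, -0.916], [-1.0, 0.003, -0.009]]
ft_force: [0.6, 1.2, -1.1]
gripper_width: 0.001
```

```bash
python3 look.py 4; python3 -c "
from h import *
s=ctrl.sense();print(np.round(s['qpos'],3));R=np.array(s['eef_rot']);print((R.T@(np.array([.527,.1085,.0550])-s['eef_pos'])*100).round(2))"
```

```text
6.9 [0.5269 0.1081 0.1197] [ 0.57  1.25 -1.09] 0.0011697829868436973
[[-0.001, 0.916, 0.402], [0.009, 0.402, -0.916], [-1.0, 0.003, -0.009]]
yellow [515 203  81 109 359] [554. 254.] [array([ 0.5638, -0.0489]), array([ 0.5647, -0.0436])]
yellow [572 227  68  68 323] [593. 250.] [array([ 0.5774, -0.0722]), array([ 0.5779, -0.0662])]
yellow [ 575  322   42   34 1089] [595. 338.] [array([ 0.5174, -0.1188]), array([ 0.5197, -0.1115])]
blue [430 197  75  69 278] [454. 218.] [array([0.5591, 0.0283]), array([0.5601, 0.0314])]
blue [442 297  33  22 409] [460. 306.] [array([ 0.5008, -0.0108]), array([ 0.5036, -0.0066])]
green [ 305  196   44   41 1422] [327. 216.] [array([0.5251, 0.1078]), array([0.5272, 0.1086])]
red [172 128  38  31 748] [190. 143.] [array([0.5354, 0.2076]), array([0.5371, 0.2055])]
red [163 266  26  35 513] [176. 284.] [array([0.4329, 0.1871]), array([0.4376, 0.1856])]
[ 0.041  0.295 -0.221  1.055  0.009  2.768]
[6.47 0.01 0.02]
```

Request:
play_rows([
  [0,3,0,0,0,0,0],
  [0,5,0,0,0,0,0],
  [0,5.6,0,0,0,0,0],
  [0,5.8,0,0,0,0,0],
  [0,6.0,0,0,0,0,0],
  [0,6.1,0,0,0,0,0],
  [0,6.2,0,0,0,0,0],
  [0,6.3,0,0,0,0,0],
  [0,6.4,0,0,0,0,0],
  [0,6.45,0,0,0,0,0],
  [0,6.47,0,0,0,0,0],
])

```text
time: 8.05
eef_pos: [0.5271, 0.1086, 0.0551]
eef_rot: [[0.0, 0.915, 0.402], [0.009, 0.402, -0.915], [-1.0, 0.004, -0.008]]
ft_force: [0.8, -1.9, 1.8]
gripper_width: 0.0
```

Request:
play_rows([
  [0,0.03,0,0,0,0,0],
  [0,0.06,0,0,0,0,0],
])

```text
time: 8.25
eef_pos: [0.5272, 0.1086, 0.055]
eef_rot: [[0.001, 0.915, 0.402], [0.009, 0.402, -0.915], [-1.0, 0.004, -0.008]]
ft_force: [-2.8, -1.5, 10.6]
gripper_width: -0.002
```

All three keys have now met their stops. Next I'll retreat straight up and check.

Request:
play_rows([
  [0,-2,0,0,0,0,0],
  [0,-6,0,0,0,0,0],
  [0,-11,0,0,0,0,0],
  [0,-16,0,0,0,0,0],
  [0,-19,0,0,0,0,0],
  [0,-19,0,0,0,0,0],
  [0,-19,0,0,0,0,0],
])

```text
time: 8.95
eef_pos: [0.5272, 0.107, 0.245]
eef_rot: [[0.001, 0.915, 0.402], [0.01, 0.402, -0.915], [-1.0, 0.005, -0.008]]
ft_force: [-0.6, 0.1, 0.3]
gripper_width: 0.002
```

```bash
python3 look.py 5; python3 - <<'E'
from h import *
im=read_camera("side");old=np.load("pics/side0.npy")
f=lambda a:cv2.resize(a[120:290,200:460],None,fx=3,fy=3,interpolation=2)
cv2.imwrite("pics/s5.png",f(im)[:,:,::-1])
hsv=[cv2.cvtColor(a,cv2.COLOR_RGB2HSV) for a in(old,im)]
for k,(a,b,x,y) in {'y':(22,35,320,203),'b':(105,125,309,176),'g':(45,85,323,151),'r':(0,6,297,233)}.items():
    o=[]
    for h in hsv:
        m=cv2.inRange(h,(a,130,60),(b,255,255))[y-10:y+11,x-12:x+13];M=cv2.moments(m,True);o.append((round(x-12+M['m10']/M['m00'],1),round(y-10+M['m01']/M['m00'],1)))
    print(k,o)
E
```

```text
8.95 [0.5272 0.107  0.245 ] [-0.57  0.15  0.33] 0.0016968686326031288
[[0.001, 0.915, 0.402], [0.01, 0.402, -0.915], [-1.0, 0.005, -0.008]]
yellow [494 249  28  25 531] [507. 261.] [array([ 0.5171, -0.1189]), array([ 0.5185, -0.1144])]
blue [  85  206   80   67 3857] [124. 239.] [array([0.3676, 0.2862]), array([0.3717, 0.2834])]
blue [398 231  28  26 536] [412. 243.] [array([ 0.4926, -0.0099]), array([ 0.4944, -0.0073])]
green [313 161  28  27 595] [327. 174.] [array([0.5266, 0.1084]), array([0.5279, 0.1089])]
red [ 71  99  25  26 394] [ 82. 110.] [array([0.4873, 0.3584]), array([0.4892, 0.3544])]
red [233 117  24  19 310] [244. 126.] [array([0.5381, 0.2043]), array([0.5391, 0.2031])]
red [217 213  21  22 288] [228. 223.] [array([0.4318, 0.1855]), array([0.4347, 0.1846])]
red [549 313  27  25 507] [562. 325.] [array([ 0.4709, -0.2251]), array([ 0.4731, -0.2186])]
red [572 358  48  17 278] [597. 366.] [array([ 0.4382, -0.3016]), array([ 0.441 , -0.2937])]
y [(319.9, 203.3), (319.9, 204.1)]
b [(309.7, 175.8), (309.8, 177.0)]
g [(323.3, 151.0), (323.4, 152.3)]
r [(296.9, 233.1), (296.9, 233.2)]
```

View pics/s5.png

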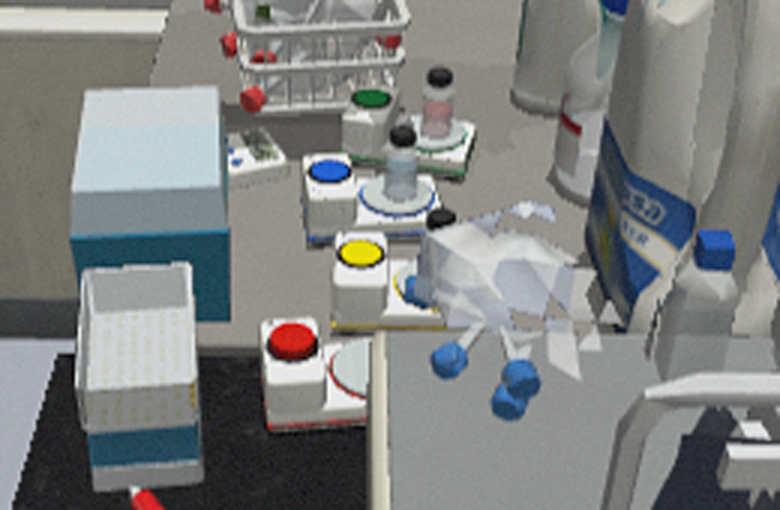

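The side view shows the yellow, blue and green keys now low in their heads and the red key still proud. The vials, stirrers and timer haven't moved, and the arm is clear.

```bash
python3 -c "
from rig import ctrl
print(ctrl.finish_job())"
```

```text
the job is handed in; nothing more can be done
None
```

I pressed the yellow, blue and green keys in that order with shut fingertips and handed the job in. The arm was clear, with the tip at z = 0.245 m and about 9 of the 48 s used.

- **Keys:** each pressed key stopped at tip height 0.055 m, reading 10–12 N at the stop; that is more than the 5–6 N called ample but below the 20 N limit. In the side view, yellow, blue and green sit about 1 px lower than at the start, while red has not moved.
- **Surroundings:** stirrers, vials and timer looked unmoved in the last side view. Only part of the marker showed in that crop, and the yellow vial is mostly hidden in it. The last wrist look put the yellow key where it was before.
- **One hitch:** joint 6 reached its limit (3.141) on the way to green, leaving the tool 12 mm short. I turned the wrist back 0.4 rad and pressed green without trouble. The reading sits right at the stated limit of 3.14, and the hand-in gave no verdict.

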